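# Open the fume extractor and draw out its filter

### The arm

A 6-joint arm with a two-finger parallel gripper is mounted at the origin on the work surface; the furniture and walls round the work are solid. World frame = base frame: x ahead of the robot, y to its left, z up, the work surface at z = 0. Lengths are in m, angles in rad, forces in N, time in s.
With the tool pointing down it reaches from about 0.375 to 0.9 m from the base axis. Payload 3.1 kg.
Tool frame: the origin (TCP) lies between the finger pads; the fingertips stand 19 mm ahead of it and the grasp point (between the pads) is the TCP; z points along the fingers, y is the direction in which the jaws open and shut (so a half turn about z gives the same grasp; the last joint's range is limited). The gripper opens to 85 mm and grips with 20 to 120 N. Pads are 22 mm wide; open, the fingers measure 114 mm over their backs; the gripper's body (76 mm by 85 mm) begins 54 mm behind the grasp point. The pads swing forward as they close: fully open they stand 13 mm farther back than shut.
Start: joints at [1.028, 0.527, 1.433, -0, 1.181, -0.178], TCP at [0.222, 0.584, 0.25] pointing down, gripper open.
Joint ranges: [-3.08, 3.08], [-0.75, 2.2], [0.22, 2.44], [-1.43, 4.57], [0, 2.65], [-2.85, 2.85]. Speed limits (rad/s): [2.79, 2.79, 3.14, 3.14, 3.14, 3.14].

### API

Orientations are given as a unit quaternion [x, y, z, w].
In Python, from station import manip, optics, job gives the robot as it stands.
- The arm moves only by the shell command python3 -m inch 'ROWS' [OPENING] [FORCE]. ROWS is JSON, one flat list of numbers, 4 for each row, row after row: the shift along the world's x, y, z in cm, then the turn about the world's z in rad. A call has 1 to 20 rows; each row shifts and turns the commanded pose from where the row before left it; what a row does not reach is not made up. A row lasts 1/8 s, in which the tool goes at most 62.5 mm and 10.7 degrees, less where a joint would pass 70% of its speed; a pose out of reach is approached as far as the arm can. A call with a gripper value outside its range is refused whole. OPENING is the opening in per cent of the stroke, from 0 (shut) to 100 (fully open), set as the call begins (- or left out, the last holds). The fingers move at their own pace and stop on an object; FORCE is the grip in N (left out, the last holds). Time passes only in rows, so rows that do not move let the fingers close. It gives the time, the measured TCP pose, the force and the opening at its end, in the units of the state.
- manip.sense(): the state, without advancing time (a new reading comes with each control period).
- optics.snapshot(name): name is "scene" or "top" or "wrist"; returns (picture, depth): 480x640x3 uint8, red, green, blue; 480x640 float32, m along the optical axis (not along the pixel's ray), 0 where there is no reading.
- optics.camera_model(name): a dict with "mtx" (3x3 intrinsics, pixels), "camera_from_world" (4x4, takes a point from world to camera coordinates); the wrist camera has in their place "tool_from_camera" (4x4, takes a point from camera to tool coordinates, whose origin is the TCP and whose axes are the flange's). Camera axes: x right, y up, looking along -z (the intrinsics and any distortion apply to the point x, -y, -z); pixel columns grow to the right and rows downward; lengths in m; the calibration is good to about 2 mm. The wrist camera is an equidistant fisheye: a pixel r from the principal point sees the ray r / f radians off the axis. A picture is of the moment at which its call begins: read the wrist's pose just before it. camera_model takes no time and is no camera call.
- job.sign_off(): hands the job in, once; it reports no verdict.
The state is a dict: "t": time; "q": joint angles; "qd": joint speeds; "tau": joint torques, N m; "tcp_pos": TCP position; "tool_rot": TCP orientation; "force": force on the tool from outside, world axes, zero at the start; "ft_torque": the same for the moment, N m; "finger_gap": opening from 0.0 (shut) to 1.0 (fully open).
Only numpy, scipy, OpenCV 4.12 (cv2) and the standard library are available. Lean on these libraries where they do the work, as an engineer would, in place of code of your own. Each camera call takes 0.05 s, during which the arm holds its last target.

### The job

The filter of the bench fume extractor is due for a change: turn both black wing fasteners on its door a quarter turn anticlockwise so that they lie level (unlocked), then swing the door down until it lies flat open, and pull the filter drawer out to its stop. Leave the things standing round the extractor where they are.

Things in the scene. Friction and masses are not known exactly. Their poses are not given: they have to be found in the camera images.
- fume_extractor: Dark teal sheet-metal cabinet, 320 mm wide (its y), 230 mm deep (its x), roof at 225 mm; it stands fast on the bench. Origin on the bench under the middle of its front face; x points into the cabinet, away from the robot, y to the left as one faces it, z up. The front 100 mm of the roof are clear; behind stand a collar 42 mm high and a handle.
- wing_left (a joint): left wing fastener, rad: 0 = locked (wing upright), 1.57 = unlocked (wing level, a stop). Seen from the front it turns anticlockwise: its upper arm swings to the left (extractor's +y). It has friction (0.08 N m), no spring. Behind the door each wing turns a cam that grips the frame until about 1.1 rad.
- wing_right (a joint): right wing fastener, same sense and values as the left one (its upper arm also swings to the left).
- wing_left_hub (a point): point on the left wing's turning axis (square to the door), 24 mm in front of the cabinet's front face, 193 mm above the bench, 118 mm left of the middle. The wing is a black blade 60 mm long (30 mm each way), 8 mm thick, 22 mm deep (13 to 35 mm in front of the front face); hub radius 12 mm. A pale stripe on its lower arm points to a red dot when locked, a green one when unlocked.
- wing_right_hub (a point): the same for the right wing, 118 mm right of the middle.
- wing_left_tip (a point): end of the left wing's upper arm (the one without the stripe), 30 mm from the axis.
- wing_right_tip (a point): end of the right wing's upper arm (the one without the stripe), 30 mm from the axis.
- filter_door (a joint): drop-down door, rad: 0 = shut (upright), 1.57 = flat open towards the robot (a rubber stop). It is hinged along its lower edge and its friction hinge (0.55 N m) holds it wherever it is left. In the middle it bulges 59 mm forward (110 mm wide, from 86 to 209 mm above the bench), elsewhere it is a flat 4 mm sheet 314 mm wide.
- door_hinge (a point): middle of the door's hinge line, 75 mm above the bench in the plane of the front face; the line runs along the extractor's y.
- door_tab (a point): middle of the rear face of the door's pull tab. The tab is an upright 4 mm sheet, 84 mm wide, that stands 25 mm above the roof at the middle of the shut door, so one can hook it from behind over the roof; the point is 17.5 mm above the roof, 167.5 mm from the hinge line, and the tab ends 11 mm beyond it. The tab swings with the door.
- filter_drawer (a joint): filter drawer, m: 0 = in, 0.10 = pulled out towards the robot to its rubber stop. Runs along the extractor's x; friction 2.5 N, stays where it is left.
- drawer_bail (a point): middle of the bail bar of the filter drawer: a steel bar of 8 mm diameter, level, along the extractor's y, 80 mm between its legs, 185 mm above the bench. With the drawer in, the bar is 46 mm in front of the cabinet's front face (inside the bulge while the door is shut), with 42 mm free between bar and front face and nothing below it for 60 mm.
- anti_spatter: bystander: spray can, 67 mm diameter, 205 mm high, upright; origin at the middle of its foot.
- tape_measure: bystander: yellow tape measure, 63 x 97 x 37 mm; origin under its middle.
- magnet_block_blue: bystander: blue magnet block, 35 x 51 x 30 mm; origin under its middle.
- mig_pliers: bystander: pliers with red grips, 64 x 231 x 16 mm, lying; origin under the middle.

How it is judged:
By the outcome, as a careful person would: the job done as asked, in the order asked, and still so for the second after the job is handed in, with the robot touching nothing.
It also fails if it takes over 58 s, if anything falls off the work surface, if the arm or the gripper's body presses on something with over 40 N, if the wrist force passes 120 N, or if a joint passes its speed limit or range.

## Working session

There is one attempt and no reset: what is moved stays moved. The work goes in short steps, Python scripts to look and compute and a shell command to move; the robot and the scene stay as the last step left them, time stands still between calls to the robot, and variables do not carry over. Pictures are saved under pics/ and viewed, and the job is handed in when it is done.

```bash
ls; mkdir -p pics
python3 - <<'E'
from station import manip, optics, job
import cv2,numpy as np
s=manip.sense();print(s['t'],s['tcp_pos'],s['tool_rot'],s['force'])
for n in ("scene","top","wrist"):
    p,d=optics.snapshot(n);cv2.imwrite(f"pics/{n}0.png",p[:,:,::-1]);np.save(f"pics/{n}0d.npy",d)
    print(n,optics.camera_model(n))
E
```

```text
pics
0.0 [0.22199661 0.58350881 0.24933439] [ 1.80894902e-01  9.83501818e-01 -1.03063881e-03 -3.83771884e-04] [-0.34852744 -0.60094891  0.8012224 ]
scene {'mtx': array([[490.84514868,   0.        , 325.8134088 ],
       [  0.        , 490.84514868, 234.31703549],
       [  0.        ,   0.        ,   1.        ]]), 'camera_from_world': array([[ 0.49895031, -0.86662554,  0.00295852, -0.28324854],
       [ 0.4538266 ,  0.26419104,  0.85102556, -0.38674318],
       [-0.73830211, -0.42327682,  0.52511593, -0.84591851],
       [ 0.        ,  0.        ,  0.        ,  1.        ]])}
top {'mtx': array([[566.73403411,   0.        , 310.26490543],
       [  0.        , 566.73403411, 242.09328685],
       [  0.        ,   0.        ,   1.        ]]), 'camera_from_world': array([[-0.01989949, -0.99974398, -0.01077009,  0.02573492],
       [ 0.99278735, -0.02103253,  0.11802924, -0.57323792],
       [-0.11822554, -0.00834368,  0.99295171, -1.38890004],
       [ 0.        ,  0.        ,  0.        ,  1.        ]])}
wrist {'mtx': array([[371.64829954,   0.        , 318.5540746 ],
       [  0.        , 371.64829954, 237.04742819],
       [  0.        ,   0.        ,   1.        ]]), 'tool_from_camera': array([[ 4.29555543e-04,  9.61822097e-01,  2.73675118e-01,
         6.92896264e-02],
       [ 9.99999908e-01, -4.18485295e-04, -9.88292240e-05,
         5.54942236e-04],
       [ 1.94728810e-05,  2.73675135e-01, -9.61822187e-01,
        -1.23650519e-01],
       [ 0.00000000e+00,  0.00000000e+00,  0.00000000e+00,
         1.00000000e+00]])}
```

View pics/scene0.png

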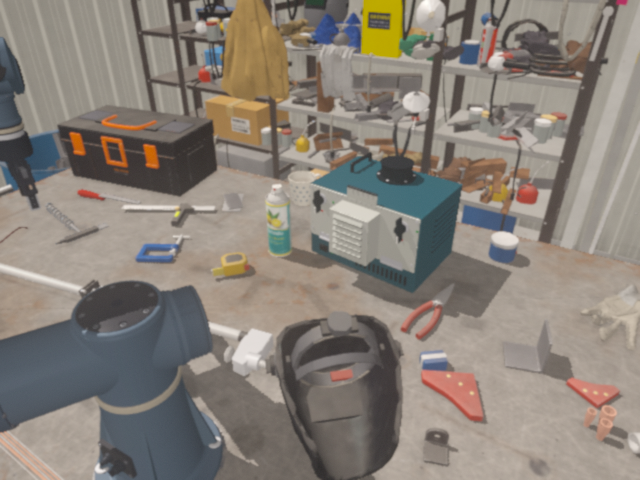

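View pics/top0.png

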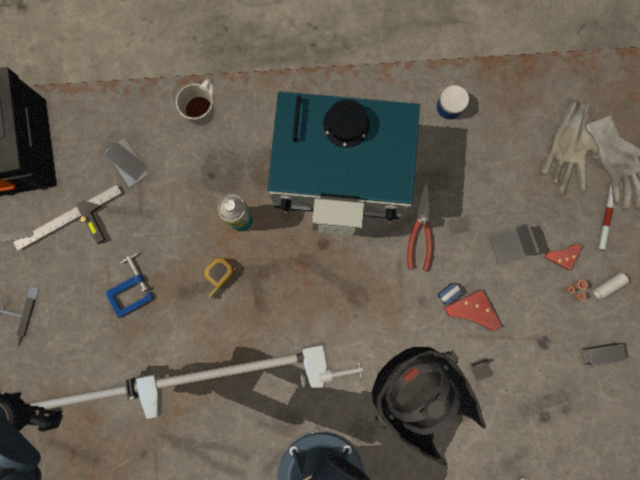

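The scene view shows the teal extractor at about (385,215) with the can at (278,220) to its left. The top view shows the roof from (272,95) to (418,205), the wings at about (286,205) and (392,212), and the tab at (342,197). Next I'll measure the cabinet's pose.

```bash
cat > h.py <<'E'
import numpy as np,cv2
from station import optics
def pts(n,d):
    m=optics.camera_model(n);K=m['mtx'];T=np.linalg.inv(m['camera_from_world'])
    v,u=np.mgrid[0:480,0:640]
    X=(u-K[0,2])/K[0,0]*d;Y=-(v-K[1,2])/K[1,1]*d
    P=np.stack([X,Y,-d,np.ones_like(d)],-1)@T.T
    return P[...,:3]
def ray(n,u,v,z):
    m=optics.camera_model(n);K=m['mtx'];T=np.linalg.inv(m['camera_from_world'])
    r=T[:3,:3]@np.array([(u-K[0,2])/K[0,0],-(v-K[1,2])/K[1,1],-1]);c=T[:3,3]
    return c+r*(z-c[2])/r[2]
def pix(n,p):
    m=optics.camera_model(n);K=m['mtx'];q=m['camera_from_world']@np.append(p,1)
    return K[0,2]+K[0,0]*q[0]/-q[2],K[1,2]-K[1,1]*q[1]/-q[2]
E
python3 - <<'E'
from h import *
img=cv2.imread('pics/top0.png');d=np.load('pics/top0d.npy');P=pts('top',d)
b,g,r=[img[...,i].astype(int) for i in range(3)]
mask=((b>r+25)&(g>r+20)&(abs(P[...,2]-.225)<.012)).astype(np.uint8)
mask[:,:230]=0;mask[:,450:]=0
mask=cv2.morphologyEx(mask,cv2.MORPH_CLOSE,np.ones((3,3)))
n,l,st,_=cv2.connectedComponentsWithStats(mask);k=1+np.argmax(st[1:,4]);print(st[k])
print('z',np.median(P[l==k][:,2]))
c=max(cv2.findContours((l==k).astype(np.uint8),0,1)[0],key=cv2.contourArea)
hull=np.array([ray('top',*p,.225)[:2] for p in c[:,0]],np.float32)
print(cv2.minAreaRect(hull)); print(cv2.boxPoints(cv2.minAreaRect(hull)))
# front edge line by fitting pixel edges
rows=[]
for u in range(285,312):
    v=np.where(l[:,u]==k)[0]; rows.append((u,v.max()))
for u in range(368,410):
    v=np.where(l[:,u]==k)[0]; rows.append((u,v.max()))
F=np.array([ray('top',u,v+.5,.225)[:2] for u,v in rows])
f=np.polyfit(F[:,1],F[:,0],1);print('front x=',f,np.std(F[:,0]-np.polyval(f,F[:,1])))
lft=[];
for v in range(115,190):
    u=np.where(l[v]==k)[0]; a=ray('top',u.min()-.5,v,.225);e=ray('top',u.max()+.5,v,.225); lft.append([*a[:2],*e[:2]])
lft=np.array(lft)
for i in (0,2):
    q=np.polyfit(lft[:,i],lft[:,i+1],1);print('side y=',q)
# crops
cv2.imwrite('pics/crop_top.png',cv2.resize(img[160:290,190:450],None,fx=3,fy=3,interpolation=2))
im=cv2.imread('pics/scene0.png');cv2.imwrite('pics/crop_sc.png',cv2.resize(im[150:300,250:470],None,fx=3.5,fy=3.5,interpolation=2))
E
```

```text
[  268    92   151   112 12076]
z 0.2248014414797348
((0.7624589204788208, -0.06612607836723328), (0.31733086705207825, 0.22657138109207153), 83.41107940673828)
[[ 0.6317154  -0.21074456]
 [ 0.8567903  -0.2367425 ]
 [ 0.8932024   0.0784924 ]
 [ 0.66812754  0.10449034]]
front x= [0.11437176 0.65622269] 0.0006374802858458679
side y= [-0.1145517   0.18077709]
side y= [-0.11234493 -0.14002461]
```

```bash
sleep 0.1
cat >> h.py <<'E'
O=np.array([.6501,-.0534]);psi=-.1138
ex=np.array([np.cos(psi),np.sin(psi)]);ey=np.array([-ex[1],ex[0]])
def W(x,y,z): return np.append(O+ex*x+ey*y,z)
def L(p): d=np.asarray(p)[:2]-O; return d@ex,d@ey
E
python3 - <<'E'
from h import *
pl=[(-.024,.118,.193),(-.035,.118,.223),(-.035,-.118,.223),(-.024,-.118,.193),(0,.042,.25),(0,-.042,.25),(-.059,.055,.209),(-.059,-.055,.209),(-.0,.16,.225),(0,-.16,.225),(-.059,.055,.086)]
for n,f,o in (('top','crop_top',(190,160,3)),('scene','crop_sc',(250,150,3.5))):
    im=cv2.imread(f'pics/{f}.png')
    for p in pl:
        u,v=pix(n,W(*p)); cv2.circle(im,(int((u+.5-o[0])*o[2]),int((v+.5-o[1])*o[2])),3,(0,0,255),1)
    cv2.imwrite(f'pics/{f}_m.png',im)
E
```

```text
(no output)
```

View pics/crop_top_m.png

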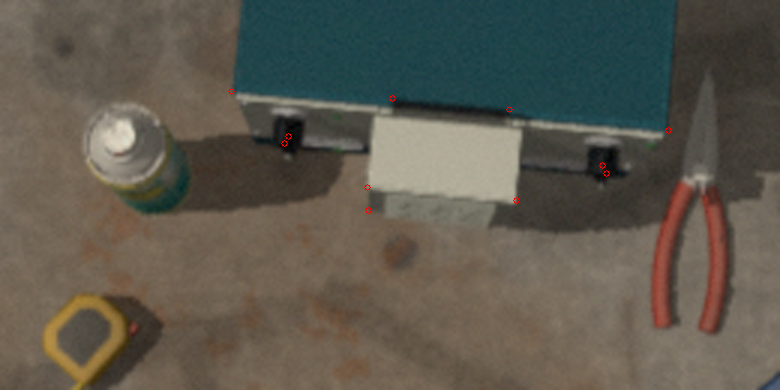

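View pics/crop_sc_m.png

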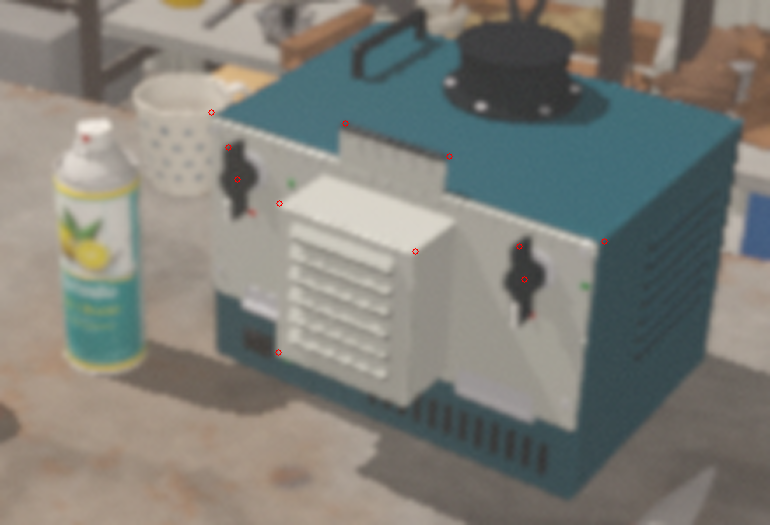

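The projected model points fall on the wings, tab and bulge in both views, to within about 1 px. I'll check the can's clearance and work out the approach moves.

Run:
```python
from h import *
print('can local',L(ray('top',190+125/3,160+130/3,.19)),L(ray('top',190+118/3,160+133/3,.205)))
from station import manip
s=manip.sense();p=s['tcp_pos'];print(p)
for nm,q in dict(Lstart=(-.027,.084),Rstart=(-.027,-.152)).items(): print(nm,W(*q,0),'delta cm',(W(*q,0)[:2]-p[:2])*100)
print('ey',ey,'ex',ex)
q=s['tool_rot'];x=np.arctan2(2*q[0]*q[1],q[0]**2-q[1]**2+q[3]**2);print('toolx ang',x,'turn',(np.pi+psi-x))
```

```text
can local (np.float64(-0.03064833077088551), np.float64(0.23961473834595062)) (np.float64(-0.035985361829239816), np.float64(0.24201813826507712))
[0.22209312 0.5836732  0.24955764]
Lstart [0.63281322 0.03312264 0.        ] delta cm [ 41.07201008 -55.05505572]
Rstart [ 0.60601435 -0.20135086  0.        ] delta cm [ 38.39212312 -78.50240538]
ey [0.11355453 0.99353177] ex [ 0.99353177 -0.11355453]
toolx ang 2.7777979492146314 turn 0.2499947043751618
```

```bash
python3 -m inch '[3.4,-4.6,0.4,0.02,3.4,-4.6,0.4,0.02,3.4,-4.6,0.4,0.02,3.4,-4.6,0.4,0.02,3.4,-4.6,0.4,0.02,3.4,-4.6,0.4,0.02,3.4,-4.6,0.4,0.02,3.4,-4.6,0.4,0.02,3.4,-4.6,0.4,0.02,3.4,-4.6,0.4,0.02,3.4,-4.6,0.4,0.02,3.4,-4.6,0.4,0.03,0,0,0,0,0,0,0,0]' 0 60
cat >> h.py <<'E'
def st():
    from station import manip
    s=manip.sense();q=s['tool_rot'];x=np.arctan2(2*q[0]*q[1],q[0]**2-q[1]**2)
    print('t%.2f'%s['t'],'xyz',np.round(s['tcp_pos'],4),'local',np.round(L(s['tcp_pos']),4),'yawerr %.3f'%((x-np.pi-psi+np.pi)%(2*np.pi)-np.pi),'F',np.round(s['force'],1),'gap %.2f'%s['finger_gap'])
    return s
E
python3 -c "
from h import *;s=st();print((W(-.027,.084,.229)-s['tcp_pos'])*100)"
```

```text
t: 1.9
tcp_pos: [0.6296, 0.0322, 0.2975]
tool_rot: [0.057, 0.998, 0.0, -0.001]
force: [-1.3, 0.1, -0.3]
finger_gap: -0.004
t1.90 xyz [0.6296 0.0322 0.2975] local [-0.0301  0.0827] yawerr -0.001 F [-1.3  0.1 -0.3] gap -0.00
[ 0.31804488  0.09367002 -6.85413458]
```

```bash
python3 -m inch '[0.3,0,-3,0,0,0,-3,0,0,0.1,-0.8,0,0,0,0,0]'; python3 -c "
from h import *;s=st()
p,d=optics.snapshot('scene');cv2.imwrite('pics/s1.png',cv2.resize(p[100:320,200:500,::-1],None,fx=2.6,fy=2.6,interpolation=2))
p,d=optics.snapshot('wrist');cv2.imwrite('pics/w1.png',p[:,:,::-1])"
```

```text
t: 2.4
tcp_pos: [0.6328, 0.0342, 0.2303]
tool_rot: [0.056, 0.998, 0.0, -0.001]
force: [-0.1, -0.1, -0.3]
finger_gap: 0.005
t2.40 xyz [0.6328 0.0342 0.2303] local [-0.0272  0.0851] yawerr 0.001 F [-0.1 -0.1 -0.3] gap 0.00
```

View pics/s1.png

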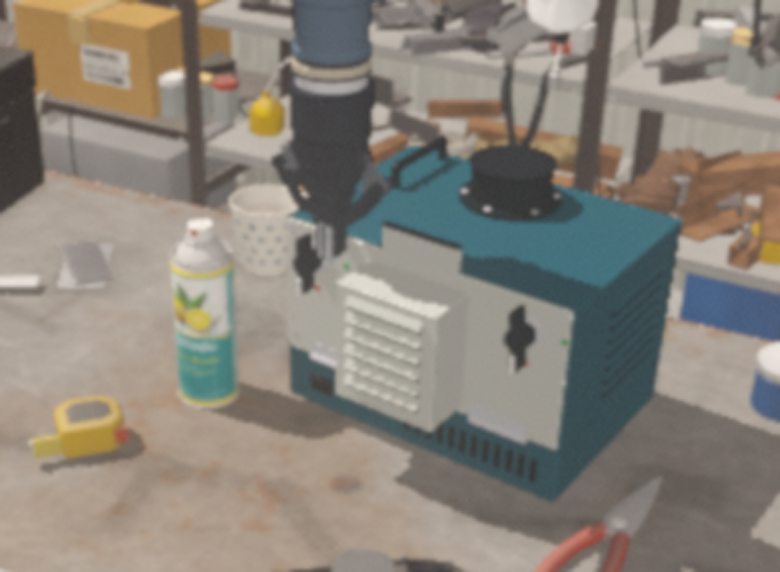

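View pics/w1.png

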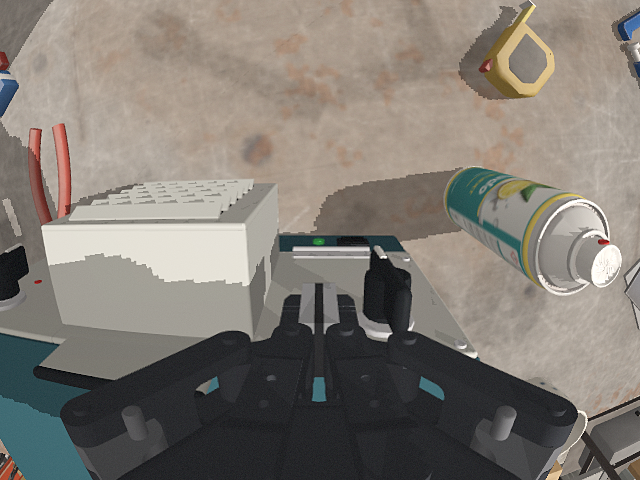

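The wrist view shows the closed fingers at (318,310), just to the right of the left wing at (388,290), and the can well clear. Now I push left.

```bash
python3 -m inch '[0.06,0.5,0,0,0.06,0.5,0,0,0.06,0.5,0,0,0.06,0.5,0,0,0.06,0.5,0,0,0.06,0.5,0,0,0,0,0,0]'; python3 -c "
from h import *;s=st()
p,d=optics.snapshot('wrist');cv2.imwrite('pics/w2.png',p[150:450,150:550,::-1])"
```

```text
t: 3.38
tcp_pos: [0.6369, 0.0633, 0.23]
tool_rot: [0.057, 0.998, -0.0, -0.0]
force: [0.4, -2.2, -1.0]
finger_gap: -0.001
t3.38 xyz [0.6369 0.0633 0.23  ] local [-0.0264  0.1145] yawerr 0.000 F [ 0.4 -2.2 -1. ] gap -0.00
```

View pics/w2.png

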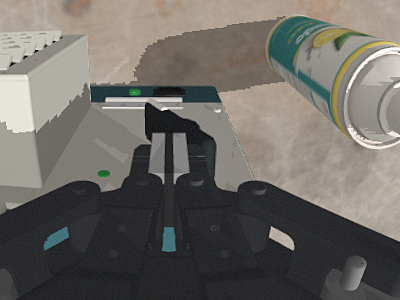

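The wing is tilting left ahead of the fingers, and the green dot is uncovered at (104,173). I'll keep pushing.

```bash
python3 -m inch '[0.06,0.5,0,0,0.06,0.5,0,0,0.06,0.5,0,0,0,0,0,0]'; python3 -c "
from h import *;s=st()
p,d=optics.snapshot('wrist');cv2.imwrite('pics/w3.png',p[150:450,150:550,::-1])
p,d=optics.snapshot('scene');cv2.imwrite('pics/s3.png',cv2.resize(p[150:270,270:430,::-1],None,fx=4,fy=4,interpolation=2))"
```

```text
t: 3.92
tcp_pos: [0.639, 0.079, 0.2307]
tool_rot: [0.057, 0.998, 0.001, 0.0]
force: [-0.5, -2.4, 1.0]
finger_gap: -0.002
t3.92 xyz [0.639  0.079  0.2307] local [-0.026   0.1303] yawerr 0.000 F [-0.5 -2.4  1. ] gap -0.00
```

View pics/w3.png

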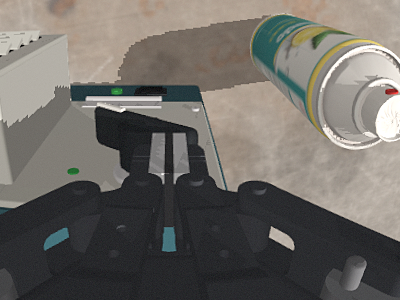

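View pics/s3.png

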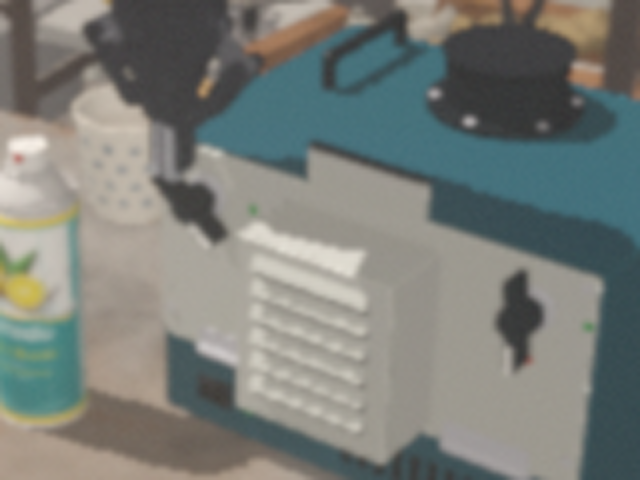

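The left wing is now at about 55°. I'll give it a little more sideways push, then raise, shift left and press it down level.

```bash
python3 -m inch '[0.06,0.5,0,0,0,0,0,0,0,0,2,0,0.15,1.3,0,0,0,0,0,0,0,0,-1,0,0,0,-0.7,0,0,0,-0.7,0,0,0,-0.6,0,0,0,0,0]'; python3 -c "
from h import *;s=st()"
```

```text
t: 5.28
tcp_pos: [0.6409, 0.0963, 0.2199]
tool_rot: [0.057, 0.998, 0.0, -0.0]
force: [0.5, 1.5, 0.8]
finger_gap: 0.004
t5.28 xyz [0.6409 0.0963 0.2199] local [-0.0261  0.1477] yawerr 0.000 F [0.5 1.5 0.8] gap 0.00
```

```bash
python3 -m inch '[0,0,-0.3,0,0,0,-0.2,0,0,0,0,0]'; python3 -c "
from h import *;s=st()
p,d=optics.snapshot('scene');cv2.imwrite('pics/s4.png',cv2.resize(p[150:270,270:430,::-1],None,fx=4,fy=4,interpolation=2))"
```

```text
t: 5.65
tcp_pos: [0.641, 0.0963, 0.2159]
tool_rot: [0.057, 0.998, 0.0, 0.0]
force: [-0.4, 3.5, 5.3]
finger_gap: 0.001
t5.65 xyz [0.641  0.0963 0.2159] local [-0.026   0.1477] yawerr -0.000 F [-0.4  3.5  5.3] gap 0.00
```

View pics/s4.png

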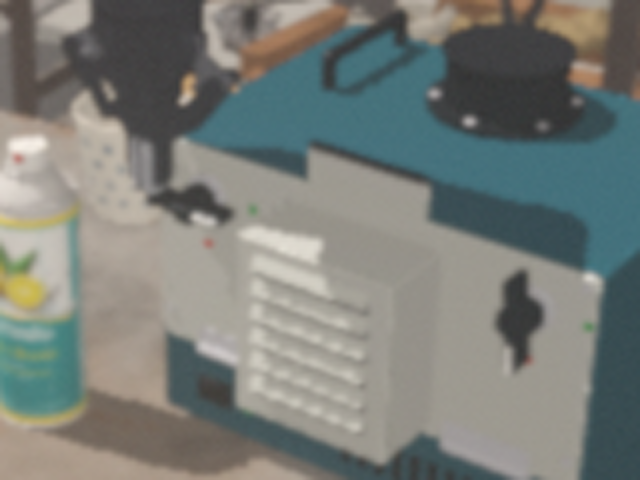

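```bash
python3 -m inch '[0,0,-0.2,0,0,0,-0.2,0,0,0,0,0]'; python3 -c "
from h import *;s=st()"
```

```text
t: 6.08
tcp_pos: [0.6412, 0.0964, 0.2153]
tool_rot: [0.057, 0.998, 0.0, 0.001]
force: [-5.7, 3.0, 17.8]
finger_gap: -0.001
t6.08 xyz [0.6412 0.0964 0.2153] local [-0.0259  0.1479] yawerr 0.000 F [-5.7  3.  17.8] gap -0.00
```

That's the stop: 18 N, with the fingertip at level height. Moving to the right wing.

```bash
python3 -m inch '[0,0,4,0,0,0,5,0,-0.68,-5.96,0,0,-0.68,-5.96,0,0,-0.68,-5.96,0,0,-0.68,-5.96,0,0,-0.68,-5.96,0,0,0,0,0,0,0,0,0,0]'; python3 -c "
from h import *;s=st();print((W(-.0265,-.152,.229)-s['tcp_pos'])*100)
p,d=optics.snapshot('scene');cv2.imwrite('pics/s5.png',cv2.resize(p[150:300,270:470,::-1],None,fx=4,fy=4,interpolation=2))"
```

```text
t: 7.2
tcp_pos: [0.6061, -0.2023, 0.3004]
tool_rot: [0.058, 0.998, 0.0, -0.001]
force: [0.5, 0.8, 0.2]
finger_gap: -0.001
t7.20 xyz [ 0.6061 -0.2023  0.3004] local [-0.0268 -0.1529] yawerr -0.001 F [0.5 0.8 0.2] gap -0.00
[ 0.03946736  0.09095905 -7.14448778]
```

View pics/s5.png

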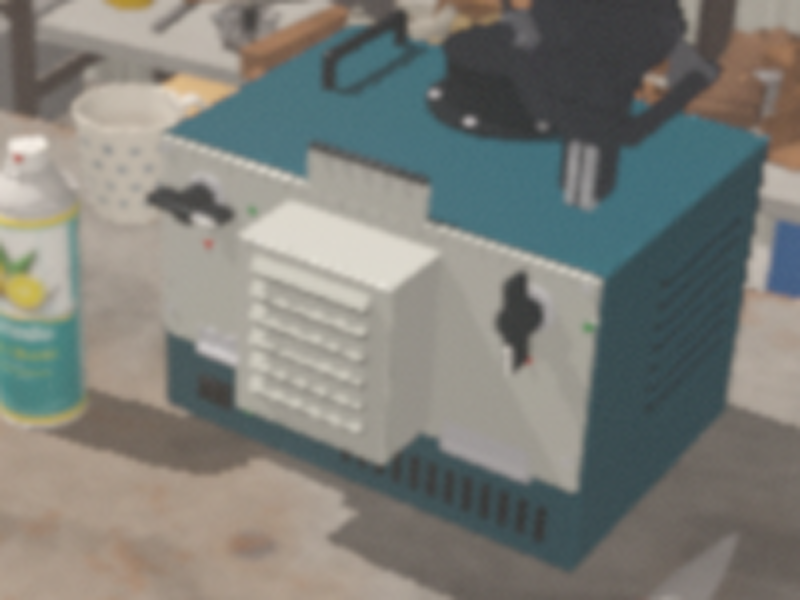

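The left wing lies level at (190,203). Doing the same at the right wing.

```bash
python3 -m inch '[0,0,-3.6,0,0,0,-3.5,0,0,0,0,0,0.06,0.5,0,0,0.06,0.5,0,0,0.06,0.5,0,0,0.06,0.5,0,0,0.06,0.5,0,0,0.06,0.5,0,0,0.06,0.5,0,0,0.06,0.5,0,0,0.06,0.5,0,0,0.06,0.55,0,0,0,0,0,0]'; python3 -c "
from h import *;s=st()
p,d=optics.snapshot('scene');cv2.imwrite('pics/s6.png',cv2.resize(p[150:300,270:470,::-1],None,fx=4,fy=4,interpolation=2))"
```

```text
t: 9.0
tcp_pos: [0.6131, -0.1499, 0.2306]
tool_rot: [0.057, 0.998, 0.001, 0.0]
force: [0.0, -0.5, 2.1]
finger_gap: 0.004
t9.00 xyz [ 0.6131 -0.1499  0.2306] local [-0.0258 -0.1001] yawerr 0.000 F [ 0.  -0.5  2.1] gap 0.00
```

View pics/s6.png

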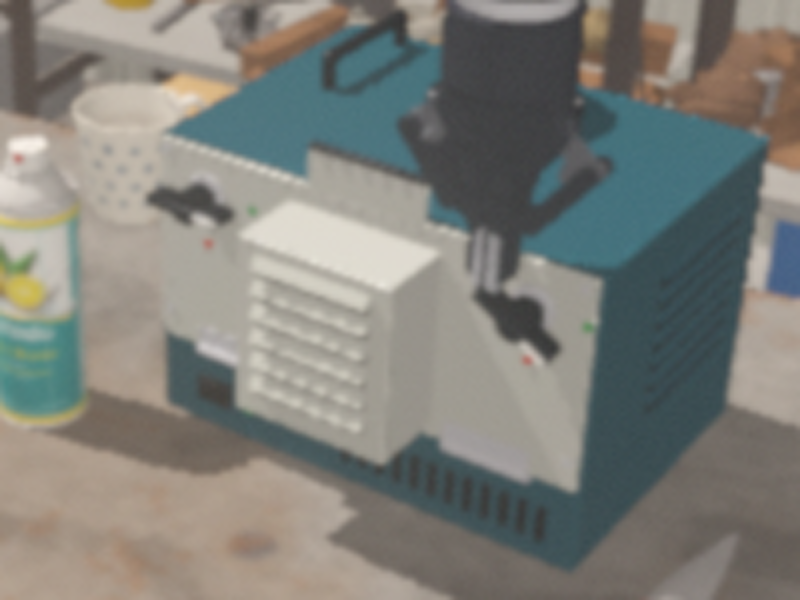

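```bash
python3 -m inch '[0,0,2,0,0.13,1.2,0,0,0,0,0,0,0,0,-1,0,0,0,-0.7,0,0,0,-0.7,0,0,0,-0.6,0,0,0,-0.3,0,0,0,-0.2,0,0,0,-0.2,0,0,0,0,0]'; python3 -c "
from h import *;s=st()"
```

```text
t: 10.42
tcp_pos: [0.6143, -0.1391, 0.2155]
tool_rot: [0.057, 0.998, 0.0, 0.001]
force: [-3.0, 3.4, 12.9]
finger_gap: 0.001
t10.43 xyz [ 0.6143 -0.1391  0.2155] local [-0.0258 -0.0892] yawerr -0.000 F [-3.   3.4 12.9] gap 0.00
```

```bash
python3 -m inch '[0,0,-0.2,0,0,0,0,0,0,0,5,0,0,0,5,0,2.6,4.2,0,0,2.8,4.2,0,0,0,0,0,0,0,0,0,0]'; python3 -c "
from h import *;s=st();print((W(.018,0,.251)-s['tcp_pos'])*100)
p,d=optics.snapshot('scene');cv2.imwrite('pics/s7.png',cv2.resize(p[150:300,270:470,::-1],None,fx=4,fy=4,interpolation=2))"
```

```text
t: 11.42
tcp_pos: [0.6677, -0.0561, 0.3104]
tool_rot: [0.057, 0.998, -0.001, -0.001]
force: [-0.1, -0.4, -0.1]
finger_gap: 0.002
t11.43 xyz [ 0.6677 -0.0561  0.3104] local [ 0.0178 -0.0007] yawerr 0.000 F [-0.1 -0.4 -0.1] gap 0.00
[ 0.02991049  0.06638473 -5.9369184 ]
```

View pics/s7.png

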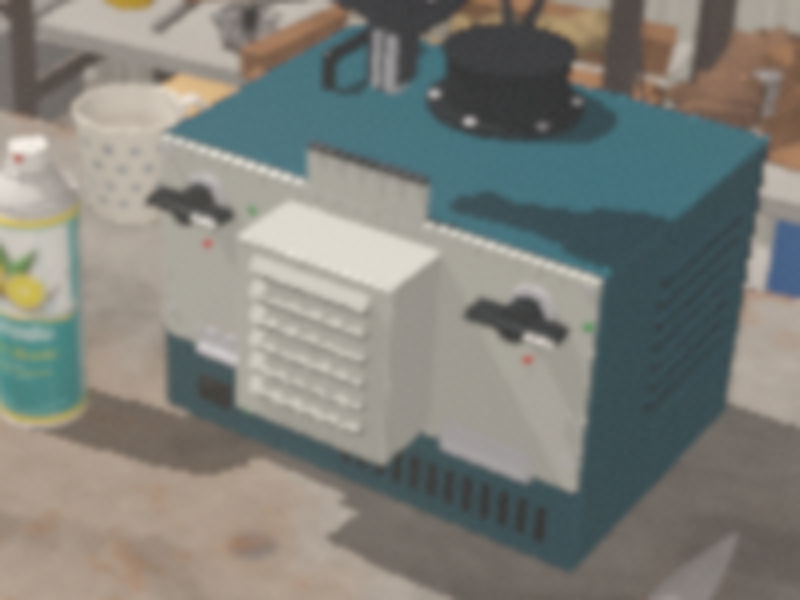

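Both wings lie level, with their stripes at the green dots, at about (190,203) and (518,318). Now I hook the tab and pull.

```bash
python3 -m inch '[0,0,-3,0,0,0,-2.9,0,0,0,0,0,-0.95,0.11,0,0,-0.95,0.11,0,0,-0.95,0.11,0,0,-0.95,0.11,0,0,0,0,0,0]'; python3 -c "
from h import *;s=st()
p,d=optics.snapshot('scene');cv2.imwrite('pics/s8.png',cv2.resize(p[150:300,270:470,::-1],None,fx=4,fy=4,interpolation=2))"
```

```text
t: 12.48
tcp_pos: [0.6288, -0.0506, 0.2528]
tool_rot: [0.057, 0.998, 0.0, -0.001]
force: [0.9, -0.5, 0.2]
finger_gap: -0.0
t12.47 xyz [ 0.6288 -0.0506  0.2528] local [-0.0215  0.0004] yawerr 0.000 F [ 0.9 -0.5  0.2] gap -0.00
```

View pics/s8.png

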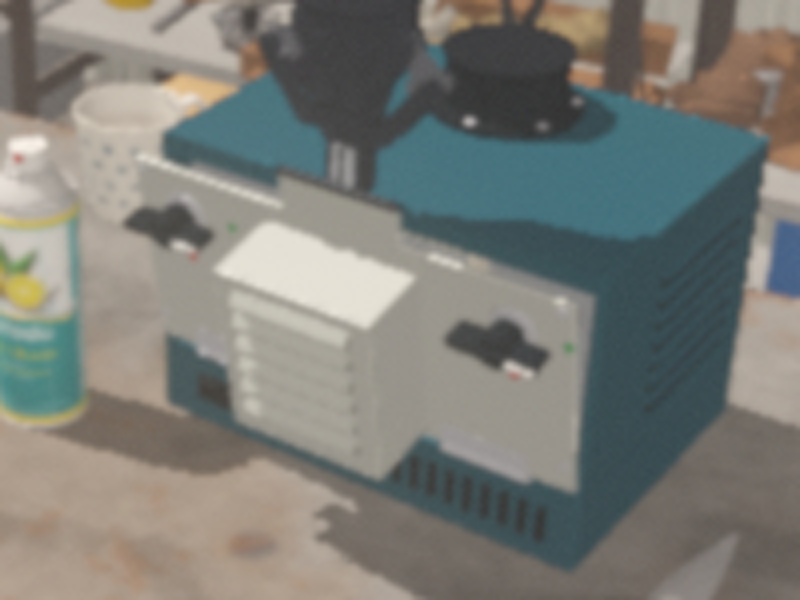

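The door is opening with the finger hooked behind the tab. I'll follow its arc.

```bash
python3 -m inch '[-0.95,0.11,0,0,-0.95,0.11,0,0,-0.95,0.11,0,0,-1.1,0.12,-0.7,0,-1.1,0.12,-0.7,0,-1.16,0.13,-0.87,0,-1.16,0.13,-0.87,0,-1.16,0.13,-0.87,0,0,0,0,0]'; python3 -c "
from h import *;s=st()
p,d=optics.snapshot('scene');cv2.imwrite('pics/s9.png',cv2.resize(p[150:300,270:470,::-1],None,fx=4,fy=4,interpolation=2))"
```

```text
t: 13.65
tcp_pos: [0.5423, -0.0408, 0.2109]
tool_rot: [0.057, 0.998, 0.0, -0.003]
force: [0.9, 0.2, 0.5]
finger_gap: -0.003
t13.65 xyz [ 0.5423 -0.0408  0.2109] local [-0.1085  0.0002] yawerr -0.000 F [0.9 0.2 0.5] gap -0.00
```

View pics/s9.png

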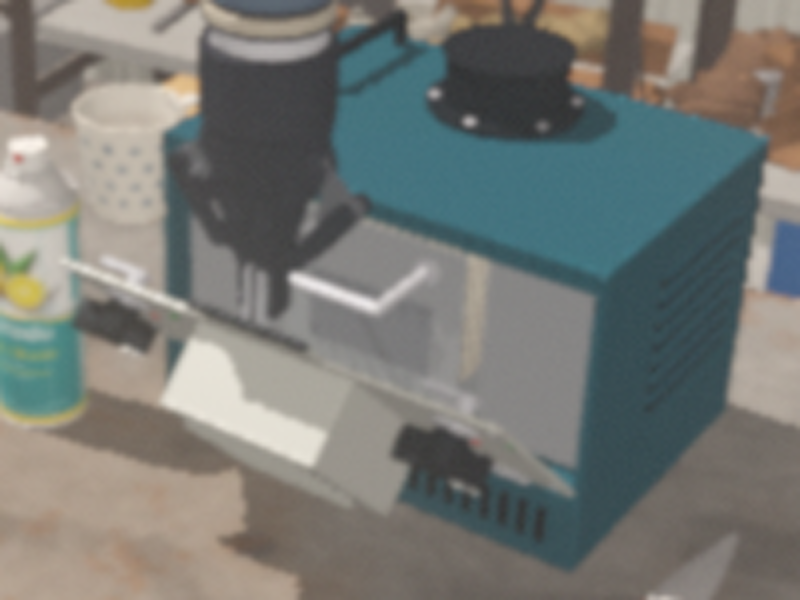

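```bash
python3 -m inch '[-0.86,0.1,-1.17,0,-0.86,0.1,-1.17,0,-0.86,0.1,-1.17,0,-0.5,0.06,-1.3,0,-0.5,0.06,-1.3,0,-0.5,0.06,-1.3,0,-0.25,0.03,-1.45,0,-0.25,0.03,-1.2,0,0,0,0,0]'; python3 -c "
from h import *;s=st()
p,d=optics.snapshot('scene');cv2.imwrite('pics/s10.png',cv2.resize(p[150:300,270:470,::-1],None,fx=4,fy=4,interpolation=2))"
```

```text
t: 14.82
tcp_pos: [0.4985, -0.0359, 0.1108]
tool_rot: [0.057, 0.998, 0.0, -0.001]
force: [0.5, -0.6, -0.0]
finger_gap: -0.0
t14.82 xyz [ 0.4985 -0.0359  0.1108] local [-0.1527  0.0002] yawerr -0.000 F [ 0.5 -0.6 -0. ] gap -0.00
```

View pics/s10.png

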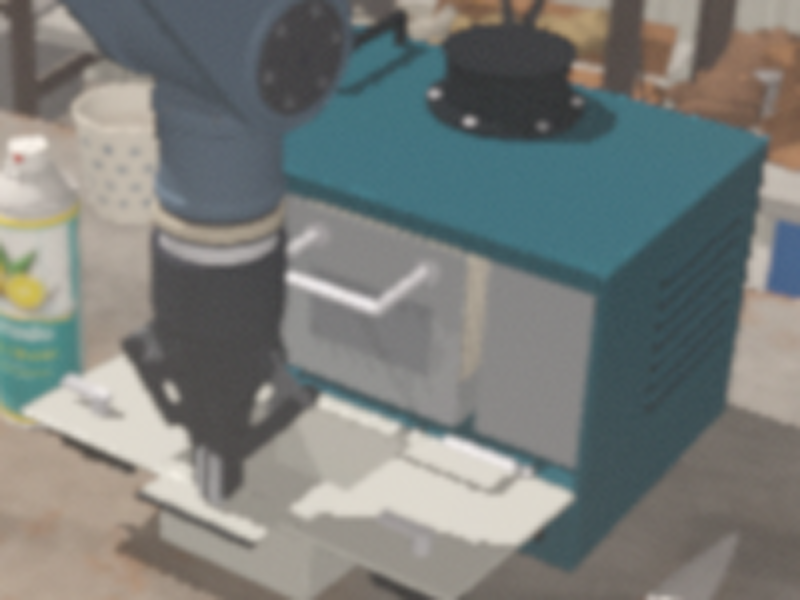

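```bash
python3 -m inch '[0,0,-0.8,0,0,0,-0.7,0,0,0,-0.3,0,0,0,0,0]'; python3 -c "
from h import *;s=st()"
```

```text
t: 15.38
tcp_pos: [0.4992, -0.0361, 0.0942]
tool_rot: [0.057, 0.998, -0.0, 0.0]
force: [-1.6, 0.3, 5.9]
finger_gap: 0.001
t15.38 xyz [ 0.4992 -0.0361  0.0942] local [-1.519e-01  1.000e-04] yawerr 0.000 F [-1.6  0.3  5.9] gap 0.00
```

```bash
python3 -m inch '[0,0,-0.2,0,0,0,-0.2,0,0,0,0,0]'; python3 -c "
from h import *;s=st()"
```

```text
t: 15.75
tcp_pos: [0.4992, -0.0361, 0.0939]
tool_rot: [0.057, 0.998, -0.0, 0.001]
force: [-7.3, 2.8, 38.1]
finger_gap: 0.0
t15.75 xyz [ 0.4992 -0.0361  0.0939] local [-1.519e-01  1.000e-04] yawerr 0.001 F [-7.3  2.8 38.1] gap 0.00
```

The door is on its stop: the tip is at z=75 mm with 38 N reaction. Raising and looking at the bail.

```bash
python3 -m inch '[0,0,1,0,0,0,5,0,0,0,5,0,0,0,4,0,0,0,0,0]'; python3 -c "
from h import *;s=st();print((W(-.021,0,.236)-s['tcp_pos'])*100)
p,d=optics.snapshot('scene');p=p[:,:,::-1].copy();c=cv2.resize(p[150:300,270:470],None,fx=4,fy=4,interpolation=2)
for q in [(-.046,.04,.185),(-.046,-.04,.185),(-.046,0,.185)]:
    u,v=pix('scene',W(*q));cv2.circle(c,(int((u+.5-270)*4),int((v+.5-150)*4)),4,(0,0,255),1)
cv2.imwrite('pics/s11.png',c)
P=pts('scene',d);w=P-np.array([*O,0]);lx=w[...,:2]@ex;ly=w[...,:2]@ey
m=(lx<-.015)&(lx>-.17)&(abs(ly)>.07)&(abs(ly)<.15)&(P[...,2]<.13)&(P[...,2]>.05)
A=np.c_[lx[m],ly[m],np.ones(m.sum())];print('door plane',np.linalg.lstsq(A,P[...,2][m],rcond=None)[0],m.sum())"
```

```text
t: 16.38
tcp_pos: [0.501, -0.0365, 0.2425]
tool_rot: [0.057, 0.998, -0.001, 0.004]
force: [0.2, 0.1, -0.7]
finger_gap: 0.001
t16.38 xyz [ 0.501  -0.0365  0.2425] local [-1.5e-01 -1.0e-04] yawerr 0.000 F [ 0.2  0.1 -0.7] gap 0.00
[12.82016643 -1.45192606 -0.65203537]
door plane [-0.01176228  0.00076641  0.07381332] 2206
```

View pics/s11.png

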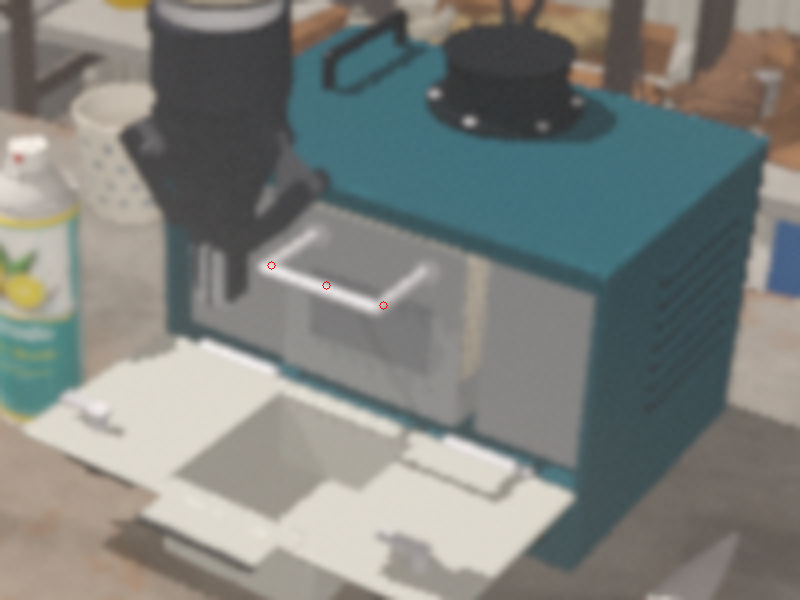

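The door plane slope is about 0.01 rad, so it is flat, and the bail is where predicted (269–383, 265–305). Going in behind the bar.

```bash
python3 -m inch '[4.3,-0.49,0,0,4.3,-0.49,0,0,4.3,-0.48,0,0,0,0,0,0,0,0,0,0]'; python3 -c "
from h import *;s=st();print((W(-.021,0,.188)-s['tcp_pos'])*100)
p,d=optics.snapshot('wrist');cv2.imwrite('pics/w12.png',p[100:480,100:540,::-1])"
```

```text
t: 17.05
tcp_pos: [0.6262, -0.0502, 0.2371]
tool_rot: [0.057, 0.998, 0.001, -0.003]
force: [-1.3, 0.2, 1.3]
finger_gap: 0.002
t17.05 xyz [ 0.6262 -0.0502  0.2371] local [-0.0241  0.0005] yawerr -0.000 F [-1.3  0.2  1.3] gap 0.00
[ 0.30353471 -0.08484116 -4.91062945]
```

View pics/w12.png

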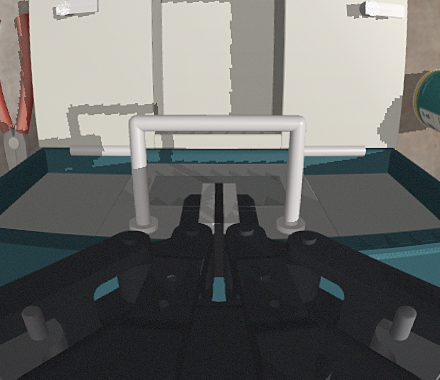

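The fingers (218,210) are between the bail's legs and behind the bar. Descending and pulling.

```bash
python3 -m inch '[0.3,-0.08,0,0,0,0,-2.5,0,0,0,-2.4,0,0,0,0,0,-1,0.11,0,0,-1,0.11,0,0,-1,0.11,0,0,0,0,0,0]'; python3 -c "
from h import *;s=st()
p,d=optics.snapshot('scene');cv2.imwrite('pics/s13.png',cv2.resize(p[150:300,270:470,::-1],None,fx=4,fy=4,interpolation=2))"
```

```text
t: 18.1
tcp_pos: [0.6, -0.0479, 0.1914]
tool_rot: [0.057, 0.998, -0.0, -0.0]
force: [-0.4, 0.3, -0.2]
finger_gap: 0.002
t18.10 xyz [ 0.6    -0.0479  0.1914] local [-0.0504 -0.0003] yawerr 0.000 F [-0.4  0.3 -0.2] gap 0.00
```

View pics/s13.png

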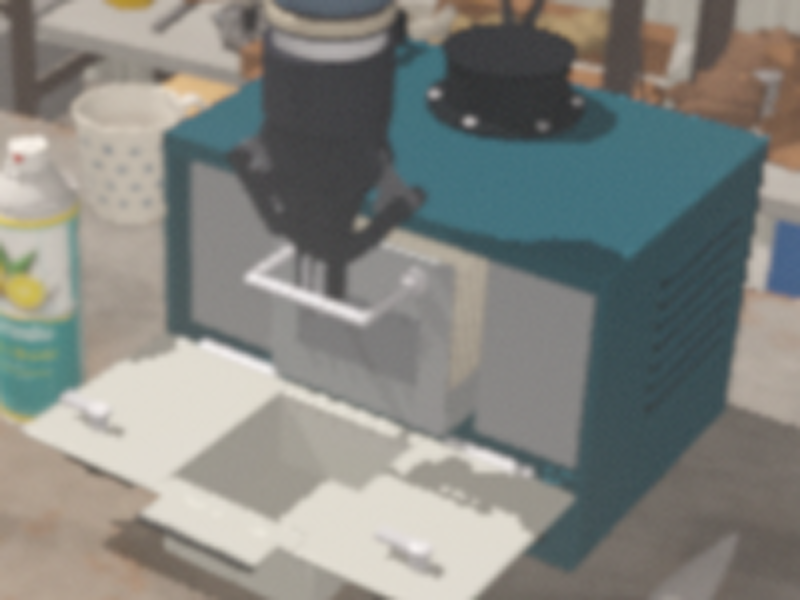

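```bash
python3 -m inch '[-1,0.11,0,0,-1,0.11,0,0,-1,0.11,0,0,-1,0.11,0,0,-1,0.11,0,0,-1,0.11,0,0,-1,0.11,0,0,-0.7,0.08,0,0,-0.3,0.04,0,0,0,0,0,0]'; python3 -c "
from h import *;s=st()"
```

```text
t: 19.4
tcp_pos: [0.52, -0.0392, 0.1903]
tool_rot: [0.057, 0.998, 0.0, -0.001]
force: [1.3, -0.6, 0.8]
finger_gap: 0.004
t19.40 xyz [ 0.52   -0.0392  0.1903] local [-0.1308 -0.0006] yawerr 0.000 F [ 1.3 -0.6  0.8] gap 0.00
```

```bash
python3 -m inch '[-0.2,0.02,0,0,-0.2,0.02,0,0,0,0,0,0]'; python3 -c "
from h import *;s=st()"; python3 -m inch '[-0.2,0.02,0,0,0,0,0,0]'; python3 -c "
from h import *;s=st()"
```

```text
t: 19.77
tcp_pos: [0.5182, -0.039, 0.1904]
tool_rot: [0.057, 0.998, -0.0, 0.001]
force: [5.2, 0.3, -2.8]
finger_gap: -0.003
t19.77 xyz [ 0.5182 -0.039   0.1904] local [-0.1327 -0.0007] yawerr -0.000 F [ 5.2  0.3 -2.8] gap -0.00
t: 20.02
tcp_pos: [0.5181, -0.039, 0.1905]
tool_rot: [0.057, 0.998, -0.0, 0.004]
force: [7.3, 0.2, -5.9]
finger_gap: 0.001
t20.02 xyz [ 0.5181 -0.039   0.1905] local [-0.1328 -0.0007] yawerr -0.001 F [ 7.3  0.2 -5.9] gap 0.00
```

```bash
python3 -m inch '[-0.3,0.03,0,0,-0.2,0.02,0,0,0,0,0,0]'; python3 -c "
from h import *;s=st()"
```

```text
t: 20.4
tcp_pos: [0.5178, -0.0392, 0.1911]
tool_rot: [0.058, 0.998, -0.001, 0.009]
force: [16.3, 1.4, -12.2]
finger_gap: 0.003
t20.40 xyz [ 0.5178 -0.0392  0.1911] local [-0.1331 -0.0009] yawerr -0.002 F [ 16.3   1.4 -12.2] gap 0.00
```

Firmly on the stop: 16 N and no further travel. Backing off the bar, raising and checking.

```bash
python3 -m inch '[0.7,-0.08,0,0,0.7,-0.08,0,0,0,0,0,0,0,0,3,0,0,0,4,0,0,0,5,0,-4,2,2,0,-4,4,2,0,-2,5,0,0,0,5,0,0,0,5,0,0,0,0,0,0]'; python3 -c "
from h import *;s=st()
p,d=optics.snapshot('scene');p=p[:,:,::-1].copy();c=cv2.resize(p[140:330,200:470],None,fx=2.9,fy=2.9,interpolation=2)
for q in [(-.146,.04,.185),(-.146,-.04,.185)]:
    u,v=pix('scene',W(*q));cv2.circle(c,(int((u+.5-200)*2.9),int((v+.5-140)*2.9)),4,(0,0,255),1)
cv2.imwrite('pics/s14.png',c)
P=pts('scene',d);w=P-np.array([*O,0]);lx=w[...,:2]@ex;ly=w[...,:2]@ey
m=(lx<-.015)&(lx>-.17)&(abs(ly)>.07)&(abs(ly)<.15)&(P[...,2]<.13)&(P[...,2]>.05)
A=np.c_[lx[m],ly[m],np.ones(m.sum())];print('door plane',np.linalg.lstsq(A,P[...,2][m],rcond=None)[0],m.sum())
p,d=optics.snapshot('top');cv2.imwrite('pics/t14.png',p[:,:,::-1])"
```

```text
t: 21.9
tcp_pos: [0.4223, 0.1727, 0.3503]
tool_rot: [0.054, 0.999, 0.0, -0.001]
force: [0.7, -0.3, -0.2]
finger_gap: 0.005
t21.90 xyz [0.4223 0.1727 0.3503] local [-0.252   0.1987] yawerr 0.006 F [ 0.7 -0.3 -0.2] gap 0.00
door plane [-0.01190529  0.00128517  0.07393596] 2058
```

View pics/s14.png

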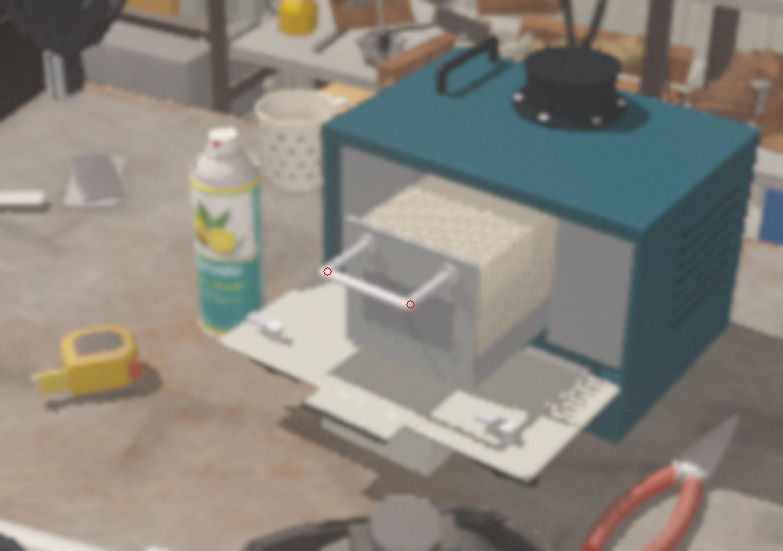

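View pics/t14.png

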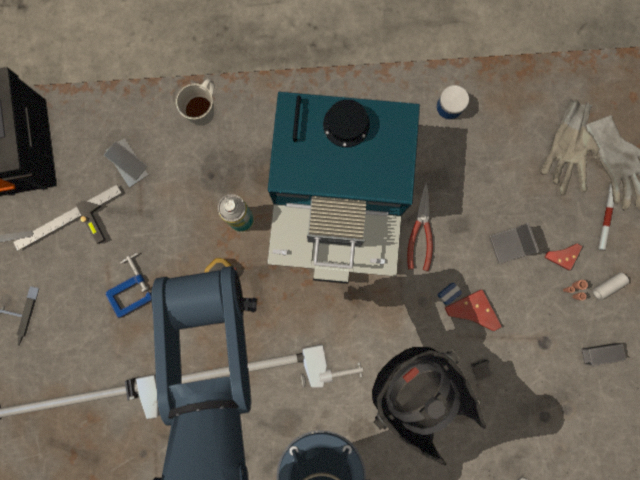

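The bail is at its predicted fully-out position (328–410, 271–304), the door is flat, and the can, tape, magnet and pliers haven't moved.

```bash
python3 -c "
from station import job
print(job.sign_off())"
```

```text
the job is handed in; nothing more can be done
None
```

The job is handed in at about 22 s of the 58 s allowed. I turned both wings level onto their stops, then swung the door down flat, then pulled the filter drawer out to its stop.

Last checks:
- **Wings:** pressing each one down met its stop, at 18 N on the left and 13 N on the right, then 2 mm further on the right with no reading taken. The pictures taken before the door was opened showed both level with their stripes at the green dots.
- **Door:** it reached its stop with the fingertip at 75 mm and 38 N on the finger. A plane fitted to it at the end sloped about 0.01 rad, which is within measuring error of flat.
- **Drawer:** it stopped moving under a 16 N pull, and the bail bar sits where it should be at 100 mm out.
- **Surroundings:** the can, blue magnet and pliers look unmoved in the overhead pictures. The arm partly hides the tape measure there, but the scene camera shows it in place. The arm is clear and touching nothing.

No check failed or disagreed.

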